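# Pair the samples with their blocks, then hold the sprung lid just below balance

### The arm

A 6-joint arm with a two-finger parallel gripper is mounted at the origin on a cart in front of the work surface, level with it; the furniture and walls round the work are solid. World frame = base frame: x ahead of the robot, y to its left, z up, the work surface at z = 0. Lengths are in m, angles in rad, forces in N, time in s.
With the tool pointing down it reaches from about 0.375 to 0.9 m from the base axis. Payload 3.1 kg.
Tool frame: the origin (TCP) lies where the fingers leave the gripper's body, on its centre line; the fingertips stand 70 mm ahead of it and the grasp point (between the pads) lies 51 mm ahead of it; z points along the fingers, y is the line along which they close (so a half turn about z gives the same grasp; the last joint's range is limited). The gripper opens to 87 mm and grips with 3 to 60 N. Pads are 19 mm wide; open, the fingers measure 117 mm over their backs; the gripper's body (75 mm by 190 mm) begins 51 mm behind the grasp point.
Start: joints at [0.933, 0.527, 1.433, -0, 1.181, -0.178], TCP at [0.277, 0.56, 0.292] pointing down, gripper open.
Joint ranges: [-3.08, 3.08], [-0.75, 2.2], [0.22, 2.44], [-1.43, 4.57], [0, 2.65], [-2.85, 2.85]. Speed limits (rad/s): [2.79, 2.79, 3.14, 3.14, 3.14, 3.14].

### API

Orientations are given as a unit quaternion [x, y, z, w].
In Python, from rig import robot gives the robot as it stands.
- The arm moves only by the tool send_rows, never from a script. Its argument "deltas" is text: rows parted by semicolons, each of 7 numbers parted by spaces: the shift along the tool's x, y, z in mm, then the turn, a rotation vector about the tool's x, y, z in degrees, then the opening, from 0 (shut) to 1 (fully open). A call has 1 to 10 rows; each row shifts and turns the commanded pose from where the row before left it, along the tool's axes as they then stand; what a row does not reach is not made up. A row lasts 1/8 s, in which the tool goes at most 62.5 mm and 10.7 degrees, less where a joint would pass 70% of its speed; a pose out of reach is approached as far as the arm can. A call is refused whole if a number of a shift passes 62.5 or a number of a turn 10.7, either way. A call with a gripper value outside its range is refused whole. The fingers move at their own pace and stop on an object; "newtons" is the grip in N (left out, the last holds). Time passes only in rows, so rows that do not move let the fingers close. It gives the time, the measured TCP pose, the force, the opening and the grip force at its end, in the units of the state.
- robot.get_obs(): the state, without advancing time (a new reading comes with each control period).
- robot.camera(name): name is "side" or "top"; returns a dict with "image" (480x640x3 uint8, red, green, blue), "depth" (480x640 float32, m along the optical axis (not along the pixel's ray), 0 where there is no reading), "fovy" (degrees; the focal length in pixels is half the picture's height over the tangent of half this angle, whatever the lens; pixels are square), "cx", "cy" (the principal point, pixels), "rvec" (rotation vector, rad) and "tvec" (3), from world to camera coordinates, as OpenCV has them. Camera axes: x right, y down, z forward; pixel columns grow to the right and rows downward; lengths in m; the calibration is good to about 2 mm. A picture is of the moment at which its call begins.
- robot.hand_in(): hands the job in; it is judged then, once.
Trained networks look in the newest picture that a camera, given by its name, has taken for a name from the list of things; names that differ only in an ending like _2 or _b are one class to them, and where a whole thing is asked for, a point or a joint stands for the part that bears it (a point fixed in the world has none). Each returns a list of dicts, best first, with "p" (0 to 1); they miss things now and then, are a little off and sometimes report something else, mostly with a low value. They report only what shows in the picture. A call takes as long as a camera call.
- robot.find_in(camera, thing): "box" ([left, top, right, bottom] in pixels, round what is visible of it).
- robot.cut_out(camera, thing): "region" (480x640 bool, what is visible of it) and "box" ([left, top, right, bottom] in pixels, round what is visible of it).
The state is a dict: "time": time; "q": joint angles; "joint_velocities": joint speeds; "joint_torque": joint torques, N m; "position": TCP position; "tool_rot": TCP orientation; "ft_force": force on the tool from outside, world axes, zero at the start; "moment": the same for the moment, N m; "grip_width": finger opening in m; "grip_force": force on a finger pad.
Only numpy, scipy, OpenCV 4.12 (cv2) and the standard library are available. Lean on these libraries where they do the work, as an engineer would, in place of code of your own. Each camera call takes 0.05 s, during which the arm holds its last target. There are 200 camera calls.

### The job

Stand the narrow vial and the wide jar upright, fully down, each in the metal block whose well fits it. Then take the chamber's sprung lid by its front bar, lift it a little past its balance point (the spring takes over at 50 degrees open), without letting it spring right up to its stop, and ease it back to between 5 and 13 degrees short of that balance point. Finish while still holding it there by the bar, so that a colleague can load the samples; leave everything else on the worktop where it is.

Things in the scene. Friction and masses are not known exactly. Their poses are not given: they have to be found in the camera images.
- vial: Narrow clear sample vial with a white screw cap, 24 mm diameter all the way up, 58 mm tall, 22 g nominal, standing loose; origin at the centre of its underside, z up along it.
- jar: Wide clear glass jar with a white lid, largest diameter 36 mm (its body, 5 to 33 mm up), shoulder and neck from 33 to 50 mm up, lid 33.5 mm in diameter from 50 to 66 mm; 66 mm tall, 80 g nominal, standing loose; origin at the centre of its underside, z up along it.
- narrow_block_hole0 (a point): Centre of the mouth of the narrow well, on top of one of two fixed aluminium blocks, each 60 x 60 x 34 mm (top 34 mm above the worktop). Round well 27.6 mm in diameter, 24 mm deep (floor 10 mm above the worktop), 2 mm chamfer. The vial belongs here.
- wide_block_hole0 (a point): The same for the other block: round well 40 mm in diameter, 24 mm deep, floor 10 mm above the worktop, 2 mm chamfer. The jar belongs here.
- chamber: Fixed grey open-topped chamber 200 (x, depth) x 240 (y, width) x 110 (z) mm under a white lid hinged along its far (+x) top edge; origin at the centre of its underside, -x is its front, towards the robot; it stands turned a little about z.
- lid (a joint): Opening angle of the lid, rad: 0 shut, grows as its front edge rises, stop at 1.4. A counter-spring carries part of its weight: below the balance point at 0.87 rad (50 degrees) the lid falls shut by itself (about 2 N at the bar when shut, 0.6 N at 0.72 rad), above it the spring throws it open to the stop. Slight damping; the hinge stays nowhere between.
- lid_bar (a point): Middle of the lid's front bar: a round steel bar 14 mm in diameter, 110 mm long, level, along the chamber's y; its axis lies 45 mm in front of the lid's front edge (49 mm in front of the chamber's front wall when shut) and 249 mm from the hinge line, 120 mm above the worktop when shut. It is joined to the lid by an arm at each end; free all round between them. The point moves with the lid.
- lid_hinge (a point): Middle of the hinge line, 104 mm behind the chamber's centre, 110 mm above the worktop; the hinge axis runs along the chamber's y. The bar axis stands 10 mm above the hinge line when the lid is shut.
- beaker: Bystander: open glass beaker, 67 mm diameter, 106 mm tall; origin at the centre of its underside. Leave alone.
- flask: Bystander: small conical flask, 68 mm diameter, 137 mm tall; origin at the centre of its underside. Leave alone.
- stir_bar: Bystander: small white stirring bar lying down, 41 x 9 x 9 mm, among the vial, jar and blocks. Leave alone.
- tape_roll: Bystander: roll of paper tape lying flat, 72 mm diameter, 24 mm high. Leave alone.

How it is judged:
By the outcome, as a careful person would: the job done as asked, in the order asked, and still so for the second after the job is handed in, while the arm keeps its last pose, push and grip.
It also fails if it takes over 72 s, if anything falls off the work surface, if the arm or the gripper's body presses on something with over 40 N, if the wrist force passes 120 N, or if a joint passes its speed limit or range.

## Working session

There is one attempt and no reset: what is moved stays moved. The work goes in short steps, Python scripts to look and compute and a tool call to move; the robot and the scene stay as the last step left them, time stands still between calls to the robot, and variables do not carry over. Pictures are saved under pics/ and viewed, at most 10 in all, crops included, and the job is handed in when it is done.

Besides the shell and the picture viewer there is one more tool, called after "Request:" in YAML: its name, and indented under it one key for each argument. send_rows: Moves the arm, as the interface text tells. Its arguments: {"type":"object","properties":{"deltas":{"type":"string"},"newtons":{"type":"number"}},"required":["deltas"]}

```bash
ls; mkdir -p pics; cat > h.py <<'E'
import numpy as np, cv2
from rig import robot
from scipy.spatial.transform import Rotation as R
def cam(n):
    c=robot.camera(n); c['f']=240/np.tan(np.radians(c['fovy'])/2)
    c['R']=cv2.Rodrigues(np.array(c['rvec'],float))[0]; c['t']=np.array(c['tvec'],float).ravel(); return c
def cloud(c):
    v,u=np.mgrid[:480,:640]; d=c['depth']
    P=np.stack([(u-c['cx'])/c['f']*d,(v-c['cy'])/c['f']*d,d],-1)
    W=(P-c['t'])@c['R']; W[d<=0]=np.nan; return W
def proj(c,p):
    q=c['R']@np.array(p)+c['t']; return q[:2]/q[2]*c['f']+[c['cx'],c['cy']]
def planez(c,u,v,z):
    r=c['R'].T@np.array([(u-c['cx'])/c['f'],(v-c['cy'])/c['f'],1]); o=-c['R'].T@c['t']
    return o+r*(z-o[2])/r[2]
E
python3 - <<'E'
from h import *
np.set_printoptions(precision=4,suppress=True)
o=robot.get_obs(); print(o)
for n in ['top','side']:
    c=cam(n); cv2.imwrite(f'pics/{n}0.png',c['image'][...,::-1]); print(n,c['fovy'],c['cx'],c['cy'],-c['R'].T@c['t'])
    W=cloud(c)
    for t in ['vial','jar','narrow_block_hole0','wide_block_hole0','chamber','lid','lid_bar','beaker','flask','stir_bar','tape_roll']:
        try:
            for r in robot.cut_out(n,t)[:2]:
                P=W[r['region']]; P=P[~np.isnan(P[:,0])]
                print(t,round(r['p'],2),np.round(r['box']),len(P),np.percentile(P,[5,50,95],axis=0).round(3).tolist() if len(P) else '')
        except Exception as e: print(t,e)
E
```

```text
pics
{'time': 0.0, 'q': array([ 0.9335,  0.5285,  1.4339, -0.    ,  1.1814, -0.1785]), 'joint_velocities': array([ 0.0013, -0.0022,  0.0001, -0.0022,  0.0014, -0.0003]), 'joint_torque': array([ -0.0013, -44.0045, -17.659 ,   0.0632,   0.0582,  -0.0002]), 'position': array([0.2764, 0.5599, 0.2913]), 'tool_rot': array([ 0.2274,  0.9738, -0.001 , -0.0004]), 'ft_force': array([-0.0422, -0.8251,  0.3071]), 'moment': array([-0.0017, -0.0369, -0.0418]), 'grip_force': 0.0, 'grip_width': 0.08675811820888739}
top 50.51478931687757 324.17667233044403 239.10529564634604 [0.3442 0.0322 1.6709]
vial 0.42 [231. 276. 240. 289.] 54 [[0.43, 0.291, 0.008], [0.438, 0.297, 0.052], [0.448, 0.307, 0.063]]
jar 0.48 [240. 248. 248. 256.] 125 [[0.525, 0.258, 0.014], [0.538, 0.27, 0.063], [0.553, 0.286, 0.072]]
narrow_block_hole0 0.8 [271. 281. 293. 300.] 367 [[0.392, 0.123, 0.007], [0.421, 0.149, 0.032], [0.447, 0.177, 0.039]]
wide_block_hole0 0.54 [280. 238. 297. 260.] 343 [[0.524, 0.112, 0.006], [0.553, 0.14, 0.03], [0.58, 0.165, 0.039]]
chamber 0.97 [338. 177. 430. 265.] 5714 [[0.527, -0.278, 0.094], [0.63
[... 1740 characters left out ...]
[0.632, -0.15, 0.121], [0.733, -0.051, 0.126]]
lid_bar 0.58 [290. 319. 304. 352.] 440 [[0.527, 0.264, 0.003], [0.541, 0.287, 0.044], [0.559, 0.294, 0.068]]
beaker 0.58 [269. 374. 303. 433.] 1754 [[0.497, 0.432, 0.016], [0.525, 0.472, 0.071], [0.554, 0.494, 0.106]]
flask 0.91 [356. 147. 378. 187.] 525 [[0.458, -0.39, 0.008], [0.481, -0.378, 0.045], [0.505, -0.36, 0.13]]
stir_bar 0.61 [323. 314. 331. 329.] 44 [[0.488, 0.19, 0.003], [0.493, 0.209, 0.008], [0.497, 0.222, 0.011]]
stir_bar 0.28 [266. 373. 303. 433.] 1782 [[0.497, 0.432, 0.015], [0.526, 0.472, 0.071], [0.554, 0.494, 0.106]]
tape_roll 0.69 [290. 280. 320. 308.] 727 [[0.527, 0.113, 0.004], [0.556, 0.147, 0.028], [0.583, 0.17, 0.037]]
```

```bash
python3 - <<'E'
from h import *
ims=[]
c=cam('top'); ims.append(cv2.resize(c['image'][215:315,215:315],(600,600),interpolation=cv2.INTER_CUBIC))
cv2.imwrite('pics/tc.png',ims[0][...,::-1])
s=cam('side'); cv2.imwrite('pics/sc.png',cv2.resize(s['image'][260:390,270:400],(600,600),interpolation=cv2.INTER_CUBIC)[...,::-1])
Ws={'top':cloud(c),'side':cloud(s)}
for n,W in Ws.items():
    P=W.reshape(-1,3); P=P[~np.isnan(P[:,0])]
    for nm,ctr,r,lo,hi in [('vialtop',(.44,.303),.03,.05,.066),('jartop',(.54,.278),.035,.058,.075),('nb',(.422,.15),.055,.029,.042),('wb',(.555,.14),.055,.029,.042)]:
        Q=P[(np.hypot(P[:,0]-ctr[0],P[:,1]-ctr[1])<r)&(P[:,2]>lo)&(P[:,2]<hi)]
        (a,b),rad=cv2.minEnclosingCircle(Q[:,:2].astype(np.float32)); rc=cv2.minAreaRect(Q[:,:2].astype(np.float32)*1000)
        print(n,nm,len(Q),'mec',round(a,4),round(b,4),round(rad,4),'rect',np.round(rc[0],1),np.round(rc[1],1),round(rc[2],1),'mean',Q.mean(0).round(4))
    # table and lid plane check
    Q=P[(P[:,0]>.4)&(P[:,0]<.6)&(np.abs(P[:,1]-.37)<.05)]; print('table z',np.median(Q[:,2]))
    # bar
    Q=P[(P[:,2]>.108)&(P[:,2]<.14)&(P[:,0]>.45)&(P[:,0]<.9)&(P[:,1]>-.36)&(P[:,1]<.05)]
    rc=cv2.minAreaRect(Q[:,:2].astype(np.float32)*1000); print('lid',np.round(rc[0],1),np.round(rc[1],1),rc[2])
    m=np.round(Q[Q[:,0].argsort()][:8],4); print(m.tolist())
cc=c
cv2.imwrite('pics/tl.png',cv2.resize(c['image'][170:280,320:440],(720,660),interpolation=cv2.INTER_CUBIC)[...,::-1][:600])
E
```

```text
top vialtop 35 mec 0.4394 0.3018 0.0106 rect [439.2 301.9] [17.7 19.6] 44.6 mean [0.4396 0.3018 0.058 ]
top jartop 84 mec 0.5412 0.2756 0.0168 rect [539.9 276.3] [31.9 29.4] 88.7 mean [0.5403 0.2749 0.0658]
top nb 250 mec 0.4217 0.149 0.0405 rect [420.9 148.5] [58.6 57.9] 89.4 mean [0.4212 0.1483 0.0344]
top wb 216 mec 0.562 0.1391 0.0473 rect [566.1 138.2] [58.9 85.7] 89.8 mean [0.5553 0.1385 0.0341]
table z -0.0002692613952543125
lid [ 643.  -184.6] [277.9 312.3] 74.6938247680664
[[0.4847, -0.1906, 0.1252], [0.485, -0.1878, 0.1232], [0.485, -0.1816, 0.124], [0.485, -0.1848, 0.1233], [0.4854, -0.1792, 0.1194], [0.4871, -0.1803, 0.134], [0.4875, -0.1903, 0.128], [0.4876, -0.1842, 0.1281]]
side vialtop 80 mec 0.4411 0.3033 0.0115 rect [441.  303.9] [20.4 19.1] 70.2 mean [0.4417 0.3054 0.0573]
side jartop 179 mec 0.5425 0.2771 0.0177 rect [542.4 277.5] [32.7 33.2] 65.4 mean [0.542  0.2791 0.0655]
side nb 453 mec 0.4234 0.1504 0.042 rect [422.2 150.6] [64.8 59.9] 88.5 mean [0.4223 0.1522 0.0341]
side wb 349 mec 0.5631 0.1404 0.0467 rect [567.6 139.2] [83.8 66.8] 0.2 mean [0.5564 0.1408 0.0339]
table z 0.00044752900047144835
lid [ 671.6 -171.2] [284.5 365.1] 67.97897338867188
[[0.4863, -0.1835, 0.1224], [0.4865, -0.1834, 0.1259], [0.4872, -0.1884, 0.1257], [0.488, -0.1773, 0.1198], [0.4881, -0.1763, 0.1238], [0.4889, -0.1818, 0.1233], [0.4893, -0.1832, 0.1255], [0.4898, -0.1696, 0.1216]]
```

View pics/tc.png

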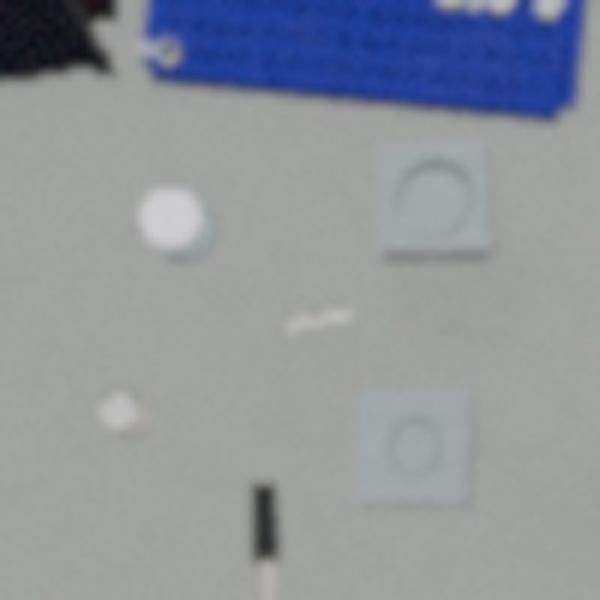

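View pics/sc.png

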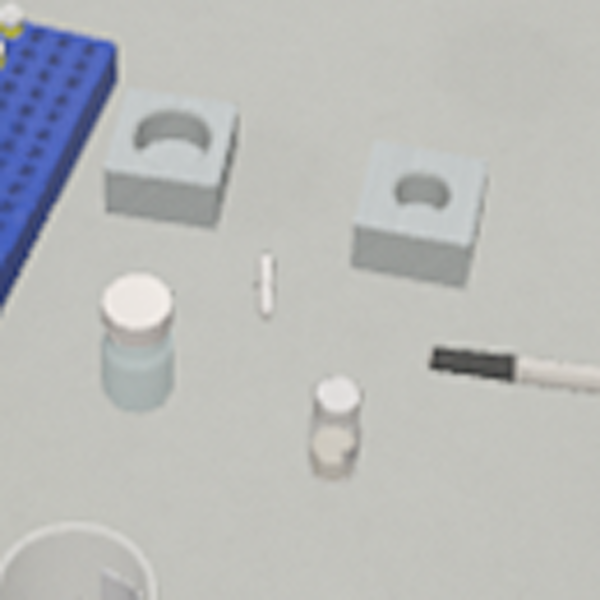

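View pics/tl.png

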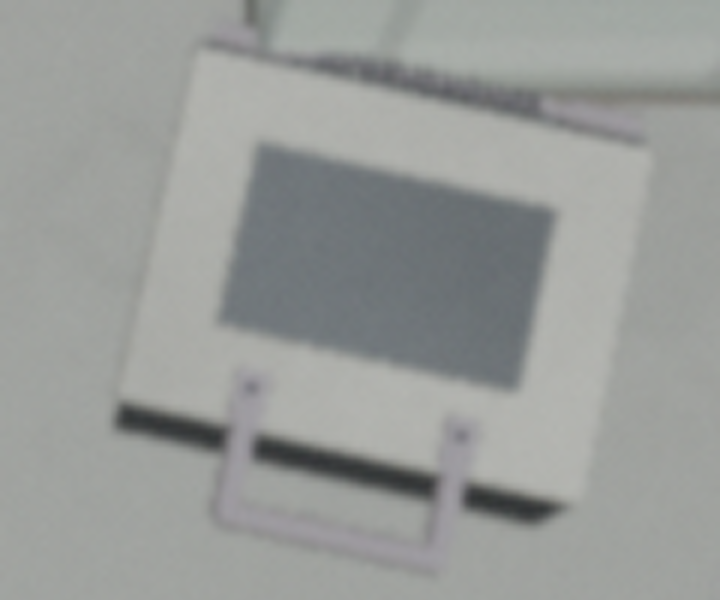

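Top crop: vial cap at about pixel (235,284), jar lid (244,251), narrow well (284,289), wide well (287,248). Side crop: the same things, with a pen and a blue rack nearby. Lid crop: the bar runs (356,255)–(392,264), so the chamber is turned about −12°.

```bash
cat >> h.py <<'E'
np.set_printoptions(precision=4,suppress=True)
def step(target,yaw,z):
    """tool-frame shift (mm) and turn (deg) to put grasp point at target xy,z with closing axis at yaw(deg), tool down"""
    o=robot.get_obs(); Rt=R.from_quat(o['tool_rot']); y=np.radians(yaw)
    Y=np.array([np.cos(y),np.sin(y),0]); Z=np.array([0,0,-1]); X=np.cross(Y,Z); G=R.from_matrix(np.c_[X,Y,Z])
    rv=(Rt.inv()*G).as_rotvec(degrees=True)
    p=np.array([*target,z+.051]); dw=p-o['position']
    print('pos',o['position'],'shift now-axes',(Rt.inv().apply(dw)*1e3).round(1),'after-turn axes',(G.inv().apply(dw)*1e3).round(1),'turn',rv.round(1))
E
python3 - <<'E'
from h import *
for n in ['top','side']:
    c=cam(n); W=cloud(c); P=W.reshape(-1,3); P=P[~np.isnan(P[:,0])]
    Q=P[(P[:,0]>.59)&(P[:,0]<.72)&(P[:,1]>.1)&(P[:,1]<.35)]; print(n,'rack z',np.percentile(Q[:,2],[50,90,99,100]))
    if n=='top':
        for nm,u,v in [('nb',284.2,289.2),('wb',287.3,248),('wbrect',287.5,247.7)]: print(nm,planez(c,u,v,.034))
    # bar: points in front of lid
    Q=P[(P[:,2]>.112)&(P[:,2]<.135)&(P[:,0]>.47)&(P[:,0]<.6)&(P[:,1]>-.27)&(P[:,1]<-.09)]
    yaw=np.radians(-11.8); ax=np.array([np.cos(yaw),np.sin(yaw)]); ay=np.array([-ax[1],ax[0]])
    a=Q[:,:2]@ax; m=a.min(); B=Q[a<m+.016]; b=B[:,:2]@ay
    l=np.polyfit(b[(b>b.min()+.01)&(b<b.max()-.01)],(B[:,:2]@ax)[(b>b.min()+.01)&(b<b.max()-.01)],1)
    print('bar n',len(B),'mean',B.mean(0),'slope deg',np.degrees(np.arctan(l[0])),'b range',b.min(),b.max(),'zmax',B[:,2].max(),'mid a',l[0]*b.mean()+l[1])
    # lid outline
    Q=P[(P[:,2]>.112)&(P[:,2]<.135)&(P[:,0]>.47)&(P[:,0]<.76)&(P[:,1]>-.32)&(P[:,1]<.0)]
    a=Q[:,:2]@ax;b=Q[:,:2]@ay; 
    for k in np.arange(m,m+.28,.03):
        s=b[(a>=k)&(a<k+.03)]; print(round(k,3),len(s),s.min().round(4),s.max().round(4),((s.min()+s.max())/2).round(4))
step((.4403,.3027),90,.12)
E
```

```text
top rack z [0.0276 0.1823 0.21   0.2175]
nb [0.4201 0.1478 0.034 ]
wb [0.553  0.1373 0.034 ]
wbrect [0.554  0.1366 0.034 ]
bar n 160 mean [ 0.5008 -0.1435  0.1253] slope deg 1.8250792426724463 b range -0.08974859926847245 0.01709182540758999 zmax 0.13382514950918853 mid a 0.5194621940517156
0.512 224 -0.091 0.0321 -0.0294
0.542 252 -0.1536 0.0908 -0.0314
0.572 750 -0.1547 0.0914 -0.0316
0.602 755 -0.1558 0.0899 -0.033
0.632 751 -0.1578 0.0885 -0.0347
0.662 741 -0.1585 0.0876 -0.0354
0.692 719 -0.1584 0.0868 -0.0358
0.722 721 -0.1607 0.0852 -0.0377
0.752 270 -0.1529 0.0839 -0.0345
0.782 76 -0.1582 -0.0336 -0.0959
side rack z [0.0297 0.2043 0.2093 0.2113]
bar n 128 mean [ 0.5023 -0.1401  0.1255] slope deg 2.6368010352363394 b range -0.08753208862198253 0.01592175609012338 zmax 0.13115515078770473 mid a 0.5203050080671026
0.514 220 -0.0917 0.0366 -0.0275
0.544 261 -0.1517 0.094 -0.0288
0.574 592 -0.1545 0.0956 -0.0294
0.604 614 -0.154 0.0955 -0.0293
0.634 579 -0.1558 0.0919 -0.032
0.664 576 -0.1587 0.0926 -0.0331
0.694 535 -0.1581 0.09 -0.0341
0.724 544 -0.1574 0.0913 -0.033
0.754 208 -0.1525 0.0871 -0.0327
0.784 32 -0.154 -0.0526 -0.1033
pos [0.2768 0.5604 0.2923] shift now-axes [-260.7 -158.6  121.3] after-turn axes [-163.5 -257.7  121.3] turn [ -0.    0.  -26.3]
```

Request:
send_rows:
  deltas: "0 0 0 0 0 -8.8 1; 0 0 0 0 0 -8.8 1; 0 0 0 0 0 -8.7 1; -30 -45 0 0 0 0 1; -34 -53 0 0 0 0 1; -34 -54 0 0 0 0 1; -34 -54 20 0 0 0 1; -31.5 -51.7 50 0 0 0 1; 0 0 50 0 0 0 1; 0 0 0 0 0 0 1"

```text
time: 2.65
position: [0.429, 0.3166, 0.1809]
tool_rot: [0.001, 1.0, -0.002, -0.004]
ft_force: [-0.3, 0.0, 0.7]
grip_width: 0.0871
grip_force: 0.0
```

```bash
python3 - <<'E'
from h import *
step((.4403,.3027),90,.048)
for n in ['top','side']:
    c=cam(n); W=cloud(c); P=W.reshape(-1,3); P=P[~np.isnan(P[:,0])]
    Q=P[(P[:,0]>.56)&(P[:,0]<.8)&(P[:,1]>.0)&(P[:,1]<.5)&(P[:,2]>.06)]
    for x in np.arange(.56,.78,.03):
        q=Q[(Q[:,0]>=x)&(Q[:,0]<x+.03)]
        if len(q)>3: print(n,x.round(2),len(q),np.percentile(q[:,1],[1,99]),q[:,2].max())
    if n=='side': cv2.imwrite('pics/s1.png',c['image'][200:440,180:500][...,::-1].repeat(2,0).repeat(2,1))
E
```

```text
pos [0.429  0.3166 0.1809] shift now-axes [-12.  -13.6  81.8] after-turn axes [-11.3 -13.9  81.9] turn [-0.2 -0.5 -0.1]
top 0.62 909 [0.3138 0.498 ] 0.19905319268248567
top 0.65 791 [0.3126 0.4981] 0.21555491822556083
top 0.68 697 [0.313  0.4977] 0.21677428738463558
top 0.71 688 [0.3141 0.4972] 0.42165457318357497
top 0.74 3221 [0.0075 0.4958] 0.5337717749085313
top 0.77 4793 [0.0061 0.4956] 0.842698589253357
side 0.62 2292 [0.3164 0.4985] 0.19268333656120235
side 0.65 1568 [0.3153 0.4986] 0.21160275546140273
side 0.68 1217 [0.3166 0.4987] 0.21286339376699775
side 0.71 1228 [0.3174 0.4985] 0.21053187030950765
side 0.74 4665 [0.0132 0.4975] 0.5220331602984476
side 0.77 4989 [0.0168 0.4969] 0.5350278819594168
```

View pics/s1.png

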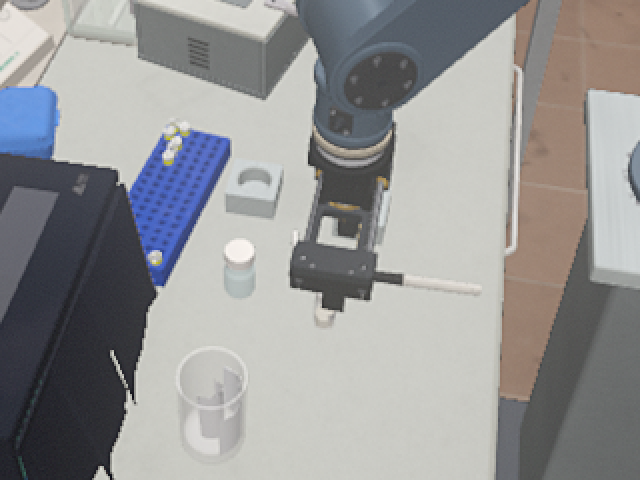

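Side view: the gripper hangs over the vial and the fingers straddle it along y. A black instrument stands to the left, clear of the path.

Request:
send_rows:
  deltas: "-11.5 -13.8 20 -0.2 -0.5 0 1; 0 0 20 0 0 0 1; 0 0 20 0 0 0 1; 0 0 15 0 0 0 1; 0 0 7 0 0 0 1; 0 0 0 0 0 0 1"

```text
time: 3.5
position: [0.4429, 0.3051, 0.1021]
tool_rot: [-0.0, 1.0, 0.002, 0.005]
ft_force: [0.7, -0.4, 0.0]
grip_width: 0.0866
grip_force: 0.0
```

```bash
python3 - <<'E'
from h import *
step((.4403,.3027),90,.048)
E
```

```text
pos [0.4429 0.3051 0.1021] shift now-axes [ 2.6 -2.4  3. ] after-turn axes [ 2.6 -2.4  3.1] turn [0.2 0.5 0. ]
```

Request:
send_rows:
  deltas: "2.5 -2 3 0.2 0.5 0 1; 0 0 0 0 0 0 0.15; 0 0 0 0 0 0 0.15; 0 0 0 0 0 0 0.15; 0 0 0 0 0 0 0.15; 0 0 0 0 0 0 0.15"
  newtons: 12

```text
time: 4.25
position: [0.4403, 0.3027, 0.0987]
tool_rot: [-0.0, 1.0, 0.0, 0.0]
ft_force: [-0.3, 0.2, -0.9]
grip_width: 0.0449
grip_force: 0.0
```

Request:
send_rows:
  deltas: "0 0 0 0 0 0 0.15; 0 0 0 0 0 0 0.15; 0 0 0 0 0 0 0.15; 0 0 0 0 0 0 0.15; 0 0 0 0 0 0 0.15"

```text
time: 4.88
position: [0.4403, 0.3027, 0.0987]
tool_rot: [-0.0, 1.0, -0.0, 0.0]
ft_force: [-1.2, -0.5, 0.6]
grip_width: 0.0231
grip_force: 11.9
```

Request:
send_rows:
  deltas: "0 0 -25 0 0 0 0.15; 0 0 -30 0 0 0 0.15; 6 -35 0 0 0 0 0.15; 6.7 -50 0 0 0 0 0.15; 6 -45 0 0 0 0 0.15; 0 -23 0 0 0 0 0.15; 0 0 0 0 0 0 0.15; 0 0 0 0 0 0 0.15"

```text
time: 5.88
position: [0.4219, 0.1501, 0.1538]
tool_rot: [-0.0, 1.0, 0.0, 0.0]
ft_force: [-0.1, -0.5, -0.6]
grip_width: 0.0233
grip_force: 11.9
```

```bash
python3 - <<'E'
from h import *
step((.4216,.1495),90,.11)
o=robot.get_obs(); print(o['grip_width'],o['grip_force'])
c=cam('side'); W=cloud(c)
cv2.imwrite('pics/s2.png',cv2.resize(c['image'][230:350,280:440],(800,600),interpolation=cv2.INTER_CUBIC)[...,::-1])
for r in robot.cut_out('side','vial')[:2]:
    P=W[r['region']]; P=P[~np.isnan(P[:,0])]; print(r['p'],r['box'],len(P),np.percentile(P,[5,50,95],axis=0))
E
```

```text
pos [0.4219 0.1501 0.1538] shift now-axes [ 0.3 -0.6 -7.2] after-turn axes [ 0.3 -0.6 -7.2] turn [0. 0. 0.]
0.02327019529811012 11.9469421292888
0.52 [357.1, 291.2, 365.0, 298.6] 47 [[0.4133 0.1541 0.0587]
 [0.4235 0.1593 0.0654]
 [0.4325 0.1624 0.0743]]
0.44 [243.9, 152.7, 353.1, 248.2] 6800 [[ 0.5336 -0.2615  0.024 ]
 [ 0.6362 -0.1009  0.1187]
 [ 0.749  -0.0358  0.1249]]
```

View pics/s2.png

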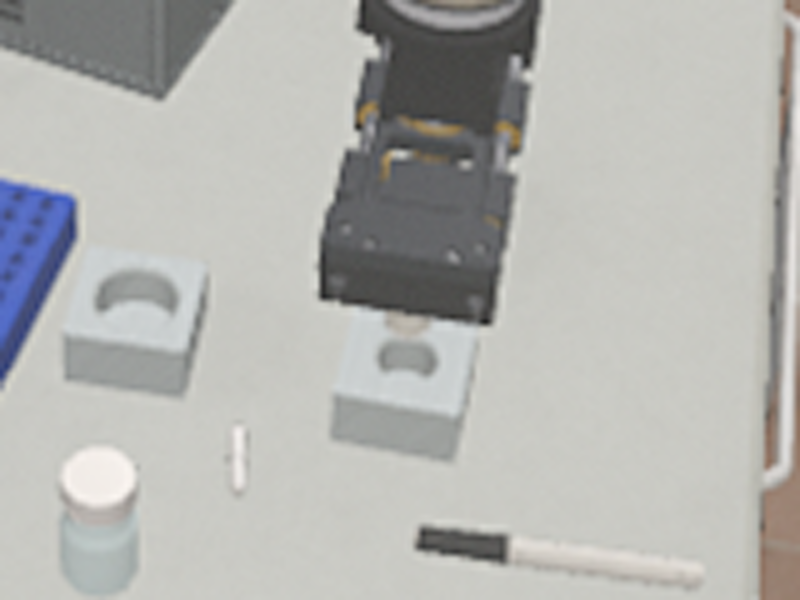

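The vial's underside shows at crop (407,322), in line with the narrow well at (407,357).

Request:
send_rows:
  deltas: "0.3 -0.6 15 0 0 0 0.15; 0 0 6 0 0 0 0.15; 0 0 4 0 0 0 0.15; 0 0 4 0 0 0 0.15; 0 0 3 0 0 0 0.15; 0 0 0 0 0 0 0.15"

```text
time: 6.72
position: [0.4213, 0.1491, 0.1216]
tool_rot: [-0.0, 1.0, -0.0, -0.0]
ft_force: [0.2, -0.1, -0.3]
grip_width: 0.0231
grip_force: 11.9
```

Request:
send_rows:
  deltas: "0 0 4 0 0 0 0.15; 0 0 4 0 0 0 0.15; 0 0 3 0 0 0 0.15; 0 0 1 0 0 0 0.15; 0 0 0 0 0 0 0.15"

```text
time: 7.35
position: [0.4213, 0.1491, 0.1096]
tool_rot: [-0.0, 1.0, -0.0, -0.0]
ft_force: [-0.8, -0.1, -0.4]
grip_width: 0.023
grip_force: 11.9
```

Request:
send_rows:
  deltas: "0 0 1 0 0 0 0.15; 0 0 0 0 0 0 0.15; 0 0 0 0 0 0 0.7; 0 0 0 0 0 0 0.7; 0 0 0 0 0 0 0.7; 0 0 0 0 0 0 0.7;0 0 0 0 0 0 0.7"

```text
time: 8.22
position: [0.4213, 0.1491, 0.1087]
tool_rot: [-0.0, 1.0, -0.0, -0.0]
ft_force: [0.2, 0.1, -0.0]
grip_width: 0.0587
grip_force: 0.0
```

```bash
python3 - <<'E'
from h import *
step((.541,.2768),90,.12)
E
```

```text
pos [0.4213 0.1491 0.1087] shift now-axes [-119.7  127.7  -62.3] after-turn axes [-119.7  127.7  -62.3] turn [-0. -0.  0.]
```

Request:
send_rows:
  deltas: "0 0 -15 0 0 0 0.75; 0 0 -30 0 0 0 0.75; 0 0 -30 0 0 0 0.9; -30 30 0 0 0 0 0.9; -35 38 0 0 0 0 0.9; -35 40 0 0 0 0 0.9; -19.7 19.7 13 0 0 0 0.9; 0 0 0 0 0 0 0.9; 0 0 0 0 0 0 0.9"

```text
time: 9.35
position: [0.5396, 0.2761, 0.1703]
tool_rot: [-0.0, 1.0, -0.001, -0.001]
ft_force: [-0.5, 0.2, 0.2]
grip_width: 0.0784
grip_force: 0.0
```

```bash
python3 - <<'E'
from h import *
step((.541,.2768),90,.058)
for n in ['top','side']:
    c=cam(n);W=cloud(c);P=W.reshape(-1,3); P=P[~np.isnan(P[:,0])]
    Q=P[(np.hypot(P[:,0]-.4216,P[:,1]-.1495)<.025)&(P[:,2]>.045)&(P[:,2]<.1)]
    print(n,len(Q),Q.mean(0),np.percentile(Q[:,2],[50,90,99]))
    if n=='side': cv2.imwrite('pics/s3.png',cv2.resize(c['image'][240:380,270:410],(600,600),interpolation=cv2.INTER_CUBIC)[...,::-1])
E
```

```text
pos [0.5396 0.2761 0.1703] shift now-axes [-1.5  0.7 61.3] after-turn axes [-1.4  0.7 61.3] turn [-0.1 -0.1  0. ]
top 41 [0.4205 0.1469 0.0633] [0.0646 0.0713 0.0743]
side 113 [0.4222 0.1532 0.0607] [0.0636 0.0699 0.0722]
```

View pics/s3.png

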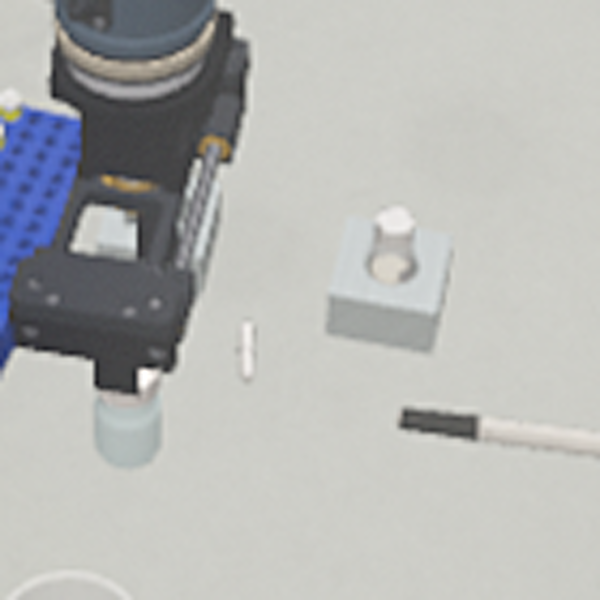

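The vial stands in the narrow well (crop 393,240) with its cap about 68 mm up, and the gripper is above the jar.

Request:
send_rows:
  deltas: "-1.4 0.7 20 0 0 0 0.9; 0 0 20 0 0 0 0.9; 0 0 14 0 0 0 0.8; 0 0 7 0 0 0 0.7; 0 0 0 0 0 0 0.25; 0 0 0 0 0 0 0.25; 0 0 0 0 0 0 0.25; 0 0 0 0 0 0 0.25; 0 0 0 0 0 0 0.25; 0 0 0 0 0 0 0.25"
  newtons: 15

```text
time: 10.7
position: [0.5428, 0.2776, 0.1103]
tool_rot: [-0.0, 1.0, 0.0, 0.001]
ft_force: [0.7, -1.4, 3.5]
grip_width: 0.0332
grip_force: 15.0
```

Request:
send_rows:
  deltas: "0 0 0 0 0 0 0.25; 0 0 0 0 0 0 0.25; 0 0 0 0 0 0 0.25; 0 0 0 0 0 0 0.25"

```text
time: 11.2
position: [0.5428, 0.2776, 0.1103]
tool_rot: [-0.0, 1.0, 0.0, 0.001]
ft_force: [-0.2, -1.1, 5.7]
grip_width: 0.0327
grip_force: 15.0
```

Request:
send_rows:
  deltas: "0 0 -3 0 0 0 0.25; 0 0 -20 0 0 0 0.25; 0 0 -25 0 0 0 0.25; 0 0 -8 0 0 0 0.25; 0 0 0 0 0 0 0.25; 0 0 0 0 0 0 0.25"
  newtons: 20

```text
time: 11.95
position: [0.5417, 0.2773, 0.1646]
tool_rot: [-0.0, 1.0, -0.0, -0.001]
ft_force: [-0.5, -0.5, -1.5]
grip_width: 0.0327
grip_force: 20.0
```

```bash
python3 - <<'E'
from h import *
step((.5555,.1395),90,.1145)
o=robot.get_obs(); print(o['grip_width'],o['grip_force'],o['ft_force'])
c=cam('side'); W=cloud(c)
cv2.imwrite('pics/s4.png',cv2.resize(c['image'][240:360,250:370],(600,600),interpolation=cv2.INTER_CUBIC)[...,::-1])
E
```

```text
pos [0.5417 0.2773 0.1646] shift now-axes [ -13.8 -137.8   -0.8] after-turn axes [ -13.8 -137.8   -0.9] turn [-0.  -0.1  0. ]
0.03271059834927123 19.999348735436797 [-0.4972 -0.5026 -1.5043]
```

View pics/s4.png

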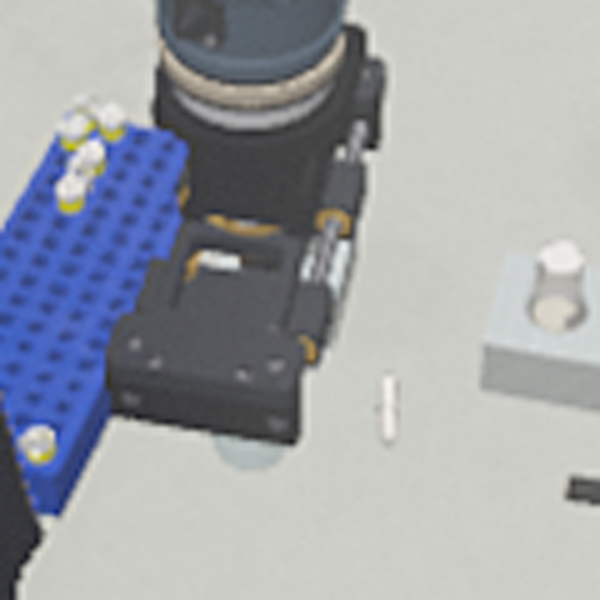

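The jar hangs level in the grip (underside at crop 248,455), and the stirring bar is untouched.

Request:
send_rows:
  deltas: "-3 -30 0 0 0 0 0.25; -5 -45 0 0 0 0 0.25; -4 -40 0 0 0 0 0.25; -1.8 -22.8 0 0 0 0 0.25; 0 0 0 0 0 0 0.25; 0 0 0 0 0 0 0.25"

```text
time: 12.75
position: [0.5559, 0.1402, 0.1652]
tool_rot: [-0.0, 1.0, 0.0, -0.001]
ft_force: [-0.0, 1.0, -0.4]
grip_width: 0.0326
grip_force: 20.0
```

```bash
python3 - <<'E'
from h import *
step((.5555,.1395),90,.1145)
o=robot.get_obs(); print(o['grip_width'],o['grip_force'],o['ft_force'])
for n in ['side','top']:
    c=cam(n); W=cloud(c); P=W.reshape(-1,3); P=P[~np.isnan(P[:,0])]
    Q=P[(np.hypot(P[:,0]-.5555,P[:,1]-.1395)<.05)&(P[:,2]>.05)&(P[:,2]<.09)]
    print(n,len(Q),Q.min(0) if len(Q) else '',Q.max(0) if len(Q) else '', np.median(Q,axis=0) if len(Q) else '')
    if n=='side':
        im=cv2.resize(c['image'][240:330,260:350],(720,720),interpolation=cv2.INTER_CUBIC)[:600]
        # overlay expected circles, true wide well and jar base
        t=np.linspace(0,6.28,60)
        for ctr,z,r,col in [((.5562,.1405),.034,.022,(255,0,0)),((.5562,.1405),.054,.0165,(0,255,0)),((.5562,.1405),.062,.018,(0,255,0))]:
            pts=np.array([(proj(c,(ctr[0]+r*np.cos(a),ctr[1]+r*np.sin(a),z))-[260,240]+.5)*8-.5 for a in t])
            cv2.polylines(im,[pts.round().astype(int)],True,col,1)
        cv2.imwrite('pics/s5.png',im[...,::-1])
E
```

```text
pos [0.5559 0.1402 0.1652] shift now-axes [ 0.4 -0.7 -0.3] after-turn axes [ 0.4 -0.7 -0.3] turn [ 0.  -0.1  0. ]
0.03259717107602884 20.0013859430328 [-0.0061  0.9615 -0.3884]
side 124 [0.5384 0.1382 0.0561] [0.5721 0.1588 0.0885] [0.5527 0.1541 0.0727]
top 0
```

View pics/s5.png

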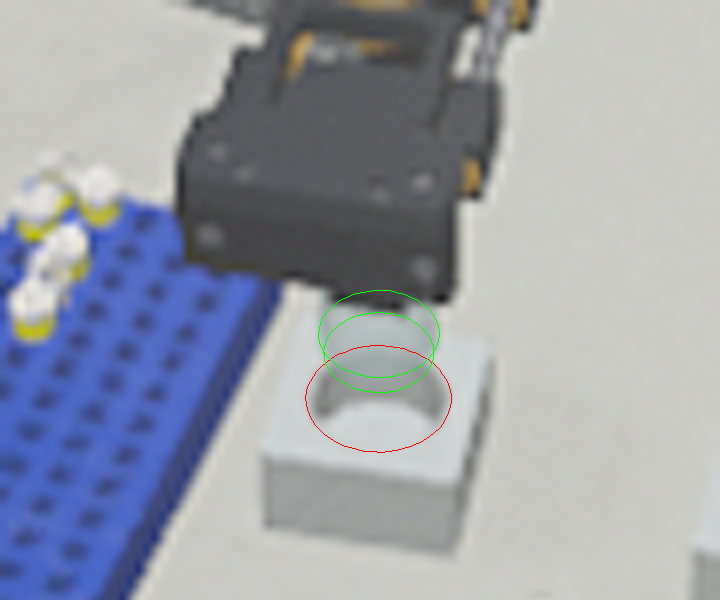

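The overlay shows the well rim (red, centred near crop 379,398) and the expected jar outline (green) in line with the picture.

Request:
send_rows:
  deltas: "0 -0.3 10 0 0 0 0.25; 0 0 7 0 0 0 0.25; 0 0 3 0 0 0 0.25; 0 0 3 0 0 0 0.25; 0 0 3 0 0 0 0.25; 0 0 3 0 0 0 0.25; 0 0 0 0 0 0 0.25"

```text
time: 13.72
position: [0.5561, 0.1394, 0.1365]
tool_rot: [-0.0, 1.0, -0.0, -0.0]
ft_force: [0.7, 0.9, -1.3]
grip_width: 0.0329
grip_force: 20.0
```

Request:
send_rows:
  deltas: "0 0 3 0 0 0 0.25; 0 0 3 0 0 0 0.25; 0 0 3 0 0 0 0.25; 0 0 0 0 0 0 0.25"

```text
time: 14.22
position: [0.556, 0.1394, 0.1274]
tool_rot: [-0.0, 1.0, -0.0, -0.0]
ft_force: [-0.5, -0.2, -1.1]
grip_width: 0.0324
grip_force: 20.0
```

Request:
send_rows:
  deltas: "0 0 3 0 0 0 0.25; 0 0 2 0 0 0 0.25; 0 0 1 0 0 0 0.25; 0 0 0 0 0 0 0.25"

```text
time: 14.72
position: [0.5562, 0.1394, 0.1216]
tool_rot: [-0.0, 1.0, -0.0, -0.0]
ft_force: [-0.7, 0.7, -1.6]
grip_width: 0.0326
grip_force: 20.0
```

Base at about 11–12 mm. Lower a bit more, then release.

Request:
send_rows:
  deltas: "0 0 1 0 0 0 0.25; 0 0 1 0 0 0 0.25; 0 0 0 0 0 0 0.25"

```text
time: 15.1
position: [0.5565, 0.1394, 0.1203]
tool_rot: [-0.0, 1.0, -0.0, 0.0]
ft_force: [-0.1, -0.1, 3.3]
grip_width: 0.0329
grip_force: 20.0
```

Request:
send_rows:
  deltas: "0 0 0 0 0 0 0.7; 0 0 0 0 0 0 0.7; 0 0 0 0 0 0 0.7; 0 0 0 0 0 0 0.7; 0 0 0 0 0 0 0.7; 0 0 -15 0 0 0 0.7; 0 0 -30 0 0 0 0.7; 0 0 -40 0 0 0 0.7; 0 0 -40 0 0 0 0.7; 0 0 0 0 0 0 0.45"

```text
time: 16.35
position: [0.5583, 0.1396, 0.2493]
tool_rot: [-0.0, 1.0, 0.0, 0.005]
ft_force: [-0.6, 1.2, 0.4]
grip_width: 0.0568
grip_force: 0.0
```

```bash
python3 - <<'E'
from h import *
# bar position candidate: fit with refined yaw
for n in ['top','side']:
    c=cam(n); W=cloud(c); P=W.reshape(-1,3); P=P[~np.isnan(P[:,0])]
    Q=P[(np.hypot(P[:,0]-.556,P[:,1]-.14)<.025)&(P[:,2]>.045)&(P[:,2]<.1)]
    print(n,'jar',len(Q),Q.mean(0),np.percentile(Q[:,2],[50,90,99]) if len(Q) else '')
    L=P[(P[:,2]>.112)&(P[:,2]<.135)&(P[:,0]>.47)&(P[:,0]<.8)&(P[:,1]>-.33)&(P[:,1]<.02)]
    for yd in [-13.8]:
        yaw=np.radians(yd); ax=np.array([np.cos(yaw),np.sin(yaw)]); ay=np.array([-ax[1],ax[0]])
        a=L[:,:2]@ax;b=L[:,:2]@ay; lid=(a>.6)&(a<.74)
        bc=(np.percentile(b[lid],.5)+np.percentile(b[lid],99.5))/2
        sides=[np.polyfit([k+.01 for k in np.arange(.6,.74,.02)],[f(b[(a>=k)&(a<k+.02)]) for k in np.arange(.6,.74,.02)],1)[0] for f in (np.min,np.max)]
        cen=np.abs(b-bc)<.035; 
        # profile along a for central strip
        h=a[cen&(a<.56)]; front=h.min()
        bar=h[h<front+.025]
        print(' bc',bc,'side slopes deg',np.degrees(sides),'bar a: min,med,max',np.percentile(bar,[2,50,98]),len(bar))
        z=L[cen&(a<front+.025),2]; print(' bar z',np.percentile(z,[50,95]))
        pl=np.linalg.lstsq(np.c_[b[cen&(a<front+.02)],np.ones((cen&(a<front+.02)).sum())],a[cen&(a<front+.02)],rcond=None)[0]; print(' bar tilt',np.degrees(np.arctan(pl[0])))
        am=np.median(bar); print(' bar mid xy',am*ax+bc*ay)
E
```

```text
top jar 28 [0.5419 0.1362 0.0681] [0.0726 0.0802 0.0824]
 bc -0.011483985014552875 side slopes deg [-0.0703 -0.0315] bar a: min,med,max [0.5145 0.5202 0.5271] 104
 bar z [0.125  0.1319]
 bar tilt 0.037117732710230306
 bar mid xy [ 0.5024 -0.1352]
side jar 243 [0.5549 0.1445 0.0668] [0.0724 0.0779 0.0806]
 bc -0.007721307669680516 side slopes deg [ 0.6128 -0.0511] bar a: min,med,max [0.5159 0.5206 0.5286] 91
 bar z [0.126  0.1286]
 bar tilt 0.2510924817110703
 bar mid xy [ 0.5037 -0.1317]
```

Request:
send_rows:
  deltas: "0 0 0 0 0 10.4 0.45; 0 0 0 0 0 10.4 0.45; 0 0 0 0 0 10.4 0.45; 0 0 0 0 0 10.4 0.45; 0 0 0 0 0 10.4 0.45; 0 0 0 0 0 10.4 0.45; 0 0 0 0 0 10.4 0.45; 0 0 0 0 0 10.4 0.45; 0 0 0 0 0 10.4 0.45; 0 0 0 0 0 10.2 0.45"

```text
time: 17.7
position: [0.5552, 0.1393, 0.2431]
tool_rot: [0.789, 0.615, -0.002, -0.001]
ft_force: [-0.4, 0.1, 0.4]
grip_width: 0.0388
grip_force: 0.0
```

```bash
python3 - <<'E'
from h import *
print(robot.get_obs()['q'])
step((.503,-.1335),-13.8,.16)
E
```

```text
[ 0.0507  0.5199  1.614  -0.0001  1.0114  0.2973]
pos [0.5552 0.1393 0.2431] shift now-axes [-277.3   16.1   32.4] after-turn axes [-277.4   14.4   32.1] turn [-0.2  0.1 -0.3]
```

Request:
send_rows:
  deltas: "-35 0 0 0 0 -0.3 0.45; -55 3 0 0 0 0 0.45; -55 4 0 0 0 0 0.45; -55 4 0 0 0 0 0.45; -50 3.5 0 0 0 0 0.45; -27.4 0 15 0 0 0 0.45; 0 0 17 0 0 0 0.45; 0 0 0 0 0 0 0.45; 0 0 0 0 0 0 0.45"

```text
time: 18.82
position: [0.5053, -0.1332, 0.2124]
tool_rot: [0.785, 0.619, -0.0, -0.001]
ft_force: [-0.4, 0.6, 0.5]
grip_width: 0.0393
grip_force: 0.0
```

```bash
python3 - <<'E'
from h import *
o=robot.get_obs(); print(o['q'],o['grip_width'])
step((.503,-.1335),-13.8,.12)
c=cam('side')
im=cv2.resize(c['image'][120:260,240:400],(800,700),interpolation=cv2.INTER_CUBIC)[:600]
cv2.imwrite('pics/s6.png',im[...,::-1])
E
```

```text
[-0.4719  0.507   1.7658  0.0001  0.8701 -0.237 ] 0.03927852853283228
pos [ 0.5053 -0.1332  0.2124] shift now-axes [-0.8 -2.1 41.4] after-turn axes [-0.8 -2.1 41.4] turn [-0.1 -0.   0.3]
```

View pics/s6.png

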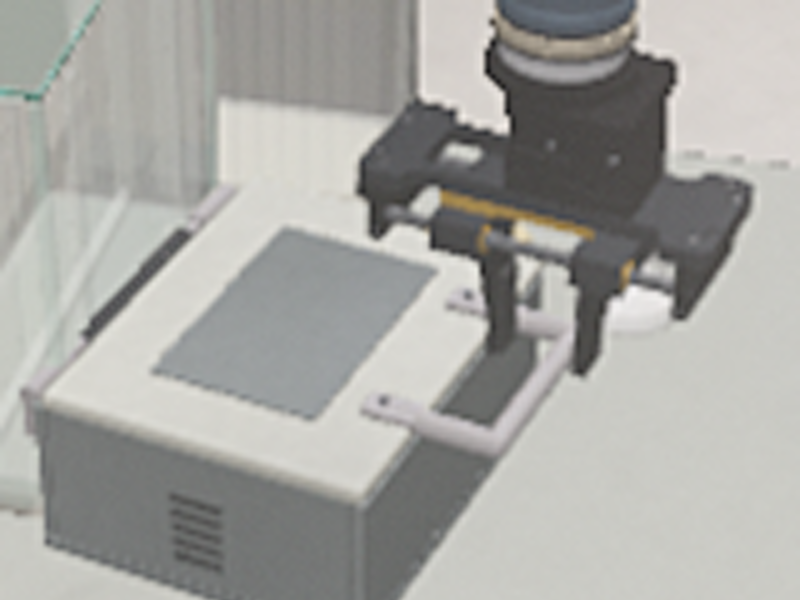

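The fingers hang on both sides of the bar (crop 500,345 and 588,370), near its middle (about 532,392) and clear of the end arms.

Request:
send_rows:
  deltas: "-0.8 -2 15 0 0 0.2 0.45; 0 0 15 0 0 0 0.45; 0 0 8 0 0 0 0.45; 0 0 3 0 0 0 0.45; 0 0 0 0 0 0 0.45"

```text
time: 19.5
position: [0.5034, -0.1339, 0.1716]
tool_rot: [0.786, 0.618, -0.0, -0.0]
ft_force: [0.3, -0.9, 0.7]
grip_width: 0.0394
grip_force: 0.0
```

Request:
send_rows:
  deltas: "0 0 0 0 0 0 0.3; 0 0 0 0 0 0 0.3; 0 0 0 0 0 0 0.05; 0 0 0 0 0 0 0.05; 0 0 0 0 0 0 0.05; 0 0 0 0 0 0 0.05; 0 0 0 0 0 0 0.05"
  newtons: 20

```text
time: 20.38
position: [0.5066, -0.1349, 0.1725]
tool_rot: [0.787, 0.617, 0.002, 0.004]
ft_force: [5.8, 1.6, -2.1]
grip_width: 0.0132
grip_force: 20.0
```

Request:
send_rows:
  deltas: "0 2 0 0 0 0 0.05; 0 1.2 0 0 0 0 0.05; 0 0 0 0 0 0 0.05; 0 0.6 -10.8 0 0 0 0.05; 0 1.2 -10.8 0 0 0 0.05; 0 1.6 -10.7 0 0 0 0.05; 0 2.1 -10.7 0 0 0 0.05; 0 2.6 -10.5 0 0 0 0.05; 0 3 -10.5 0 0 0 0.05; 0 0 0 0 0 0 0.05"

```text
time: 21.62
position: [0.5179, -0.1377, 0.2361]
tool_rot: [0.786, 0.618, 0.001, 0.001]
ft_force: [5.1, -0.4, -4.1]
grip_width: 0.0129
grip_force: 20.0
```

```bash
cat >> h.py <<'E'
def lid():
    o=robot.get_obs(); Rt=R.from_quat(o['tool_rot']); g=o['position']+Rt.apply([0,0,.051])
    ax=np.array([np.cos(np.radians(-13.8)),np.sin(np.radians(-13.8)),0])
    h=np.array([.508,-.135,.11])+ax*.2488; d=g-h
    print('grasp',g,'F',o['ft_force'],'w',o['grip_width'],'r',np.hypot(d@ax,d[2]),'lid deg',np.degrees(np.arctan2(d[2],-d@ax))-2.3, 'by z',np.degrees(np.arcsin(d[2]/.249))-2.3,'tilt',(Rt.as_matrix()[:,2]))
def lidcam(n):
    c=cam(n); W=cloud(c); ok=~np.isnan(W[...,0]); P=W[ok]
    ax=np.array([np.cos(np.radians(-13.8)),np.sin(np.radians(-13.8))]); ay=np.array([-ax[1],ax[0]]); m=np.array([.508,-.135])
    a=(P[:,:2]-m)@ax; b=(P[:,:2]-m)@ay; t=.2488-a
    s=(np.abs(b)>.065)&(np.abs(b)<.115)&(t>0.03)&(t<.21)&(P[:,2]>.115)
    best=None; rng=np.random.default_rng(0); X=np.c_[t[s],P[s,2]]
    if len(X)<30: print(n,'few',len(X)); return
    for _ in range(300):
        i,j=rng.choice(len(X),2,replace=False); d=X[j]-X[i]; L=np.hypot(*d)
        if L<.04: continue
        e=np.abs((X-X[i])@np.array([-d[1],d[0]])/L); k=(e<.004)
        if best is None or k.sum()>best.sum(): best=k
    v=cv2.fitLine(X[best].astype(np.float32),cv2.DIST_L2,0,.01,.01).ravel(); print(n,'lid plane deg',np.degrees(np.arctan(v[1]/v[0])),best.sum(),len(X))
E
python3 -c "
from h import *
lid(); lidcam('top'); lidcam('side')"
```

```text
grasp [ 0.518  -0.1378  0.1851] F [ 5.1414 -0.3786 -4.1129] w 0.012889453631694773 r 0.25000119436590534 lid deg 15.182185380174957 by z 15.25475915040466 tilt [ 0.0022 -0.0011 -1.    ]
top lid plane deg 15.271979 1092 1461
side lid plane deg 14.876639 885 928
```

Request:
send_rows:
  deltas: "0 4.5 -10.3 0 0 0 0.05; 0 4.3 -10.2 0 0 0 0.05; 0 4.3 -9.9 0 0 0 0.05; 0 4.8 -9.8 0 0 0 0.05; 0 5.2 -9.5 0 0 0 0.05; 0 5.6 -9.4 0 0 0 0.05; 0 6 -9 0 0 0 0.05; 0 6.4 -8.8 0 0 0 0.05; 0 0 0 0 0 0 0.05; 0 0 0 0 0 0 0.05"

```text
time: 22.98
position: [0.5557, -0.1469, 0.3133]
tool_rot: [0.786, 0.618, -0.002, -0.001]
ft_force: [-6.2, -1.3, 2.2]
grip_width: 0.0131
grip_force: 20.0
```

```bash
python3 -c "
from h import *
lid(); lidcam('top'); lidcam('side')"
```

```text
grasp [ 0.5555 -0.1469  0.2623] F [-6.1818 -1.3429  2.2432] w 0.013082360204371533 r 0.25124619295478723 lid deg 35.02626159843783 by z 35.42141776069691 tilt [-0.004   0.0001 -1.    ]
top lid plane deg 34.51445 744 869
side lid plane deg 34.01962 512 550
```

Request:
send_rows:
  deltas: "0 6 -8.4 0 0 0 0.05; 0 6.9 -8.3 0 0 0 0.05; 0 7.5 -7.8 0 0 0 0.05; 0 7.8 -7.6 0 0 0 0.05; 0 8.2 -7.1 0 0 0 0.05; 0 8.4 -6.9 0 0 0 0.05; 0 7 -5.2 0 0 0 0.05; 0 5 -3.5 0 0 0 0.05; 0 0 0 0 0 0 0.05; 0 0 0 0 0 0 0.05"

```text
time: 24.32
position: [0.6121, -0.1608, 0.3696]
tool_rot: [0.786, 0.618, -0.0, 0.001]
ft_force: [-4.9, -2.8, 5.0]
grip_width: 0.0134
grip_force: 20.0
```

```bash
python3 -c "
from h import *
lid(); lidcam('top'); lidcam('side')"
```

```text
grasp [ 0.6121 -0.1609  0.3186] F [-4.8575 -2.8235  5.0402] w 0.013384502108355505 r 0.2521027694744079 lid deg 53.54409439881347 by z 54.611097875513714 tilt [ 0.0003 -0.0015 -1.    ]
top lid plane deg 52.522552 387 448
side lid plane deg 75.78074 136 336
```

Request:
send_rows:
  deltas: "0 5 -3.3 0 0 0 0.05; 0 0 0 0 0 0 0.05; 0 0 0 0 0 0 0.05"

```text
time: 24.8
position: [0.6169, -0.162, 0.3728]
tool_rot: [0.786, 0.618, -0.0, 0.001]
ft_force: [-4.8, -1.6, 6.1]
grip_width: 0.0132
grip_force: 20.0
```

```bash
python3 -c "
from h import *
lid(); lidcam('top')"
```

```text
grasp [ 0.6169 -0.1621  0.3218] F [-4.8403 -1.5767  6.0813] w 0.01324454412310086 r 0.25204622494735845 lid deg 54.889363662192466 by z 55.99313572236714 tilt [ 0.0001 -0.0015 -1.    ]
top lid plane deg 53.784832 368 433
```

Request:
send_rows:
  deltas: "0 -8.9 5.9 0 0 0 0.05; 0 -8.9 6.6 0 0 0 0.05; 0 -8.4 6.9 0 0 0 0.05; 0 -8.2 7.1 0 0 0 0.05; 0 -6.2 6 0 0 0 0.05; 0 -5.5 5.5 0 0 0 0.05; 0 0 0 0 0 0 0.05; 0 0 0 0 0 0 0.05; 0 0 0 0 0 0 0.05"

```text
time: 25.98
position: [0.5718, -0.1509, 0.3322]
tool_rot: [0.786, 0.618, -0.001, -0.001]
ft_force: [-5.1, -3.4, 2.8]
grip_width: 0.0133
grip_force: 20.0
```

```bash
python3 -c "
from h import *
lid(); lidcam('top'); lidcam('side')
c=cam('side'); cv2.imwrite('pics/s7.png',cv2.resize(c['image'][80:370,220:540],(660,600))[...,::-1])"
```

```text
grasp [ 0.5717 -0.1509  0.2812] F [-5.0628 -3.4298  2.8332] w 0.013335718310970723 r 0.25070574884384783 lid deg 40.77766635197909 by z 41.14578166319387 tilt [-0.0017 -0.     -1.    ]
top lid plane deg 40.39785 573 657
side lid plane deg 39.65993 322 367
```

View pics/s7.png

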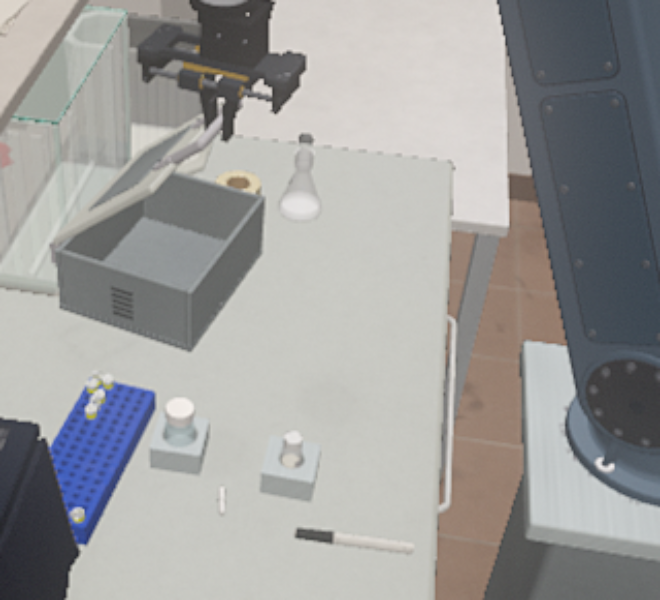

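The picture shows the lid held by its bar at about 40.5° (fingers at crop 225,110), the jar (180,425) and vial (290,452) upright in their blocks, and the other things in place.

```bash
python3 -c "
from rig import robot
print(robot.hand_in())"
```

```text
the job is handed in; nothing more can be done
None
```

The job is handed in: the vial and jar stand fully down in their wells; the lid was lifted to about 54–55° and eased back, and the gripper holds it by the bar at about 40.5° (9–10° short of balance), after about 26 s.

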